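Load the cassette carrier into the reader and shut the light cover

ROBOT

A 6-joint arm with a two-finger parallel gripper is mounted at the origin on a cart in front of the work surface, level with it; the furniture and walls round the work are solid. World frame = base frame: x ahead of the robot, y to its left, z up, the work surface at z = 0. Lengths are in m, angles in rad, forces in N, time in s.
With the tool pointing down it reaches from about 0.3 to 0.775 m from the base axis. Payload 14.6 kg.
Tool frame: the origin (TCP) lies on the centre line of the jaws, within the pads' length; the fingertips stand 19 mm ahead of it and the grasp point (between the pads) is the TCP; z points along the fingers, y is the line along which they close (so a half turn about z gives the same grasp; the last joint's range is limited). The gripper opens to 94 mm and grips with 3 to 60 N. Pads are 16 mm wide; open, the fingers measure 119 mm over their backs; the gripper's body (75 mm by 177 mm) begins 78 mm behind the grasp point.
Start: joints at [1.125, 0.3, 1.521, -0, 1.321, -0.067], TCP at [0.203, 0.511, 0.224] pointing down, gripper open.
Joint ranges: [-3.03, 3.03], [-0.79, 2.21], [0.23, 2.52], [-1.04, 4.18], [0, 3.07], [-2.55, 2.55]. Speed limits (rad/s): [2.22, 2.22, 2.57, 3.14, 3.14, 3.14].

INTERFACE

Orientations are given as [roll, pitch, yaw] about the fixed x, y, z axes, in that order (R = Rz(yaw) Ry(pitch) Rx(roll)).
In Python, from station import get_obs, camera, workorder gives the robot as it stands.
- The arm moves only by the tool play_rows, never from a script. Its argument "motion" is a list that holds one entry, the list of rows, each a list of 7 numbers: the shift along the tool's x, y, z as a fraction of full scale, then the turn, a rotation vector about the tool's x, y, z as a fraction of full scale, then the opening, from -1 (shut) to 1 (fully open). In form: [[[x, y, z, ax, ay, az, grip], ...]]. A call has 1 to 10 rows; each row is the pose to reach, as a shift and turn from the pose commanded when the call began, along the tool's axes at that moment, turning the shorter way round; what a row does not reach only later rows make up. Full scale, the value 1, is 0.25 m for a shift and 2 pi rad for a turn. A row lasts 1/10 s, in which the tool goes at most 50 mm and 8.59 degrees, less where a joint would pass 70% of its speed; a pose out of reach is approached as far as the arm can. A call with a number of a shift or a turn outside -1 to 1 is refused whole. A call with a gripper value outside its range is refused whole. The fingers move at their own pace and stop on an object; "grip_force" is the grip in N (left out, the last holds). Time passes only in rows, so rows that repeat a pose let the fingers close. It gives the time, the measured TCP pose, the force, the opening and the grip force at its end, in the units of the state.
- get_obs(): the state, without advancing time (a new reading comes with each control period).
- camera(name): name is "scene" or "top"; returns a dict with "frame" (400x640x3 uint8, red, green, blue), "z_map" (400x640 float32, m along the optical axis (not along the pixel's ray), 0 where there is no reading), "camera_matrix" (3x3 intrinsics, pixels), "T" (4x4, takes a point from camera to world coordinates). Camera axes: x right, y up, looking along -z (the intrinsics and any distortion apply to the point x, -y, -z); pixel columns grow to the right and rows downward; lengths in m; the calibration is good to about 2 mm. A picture is of the moment at which its call begins.
- workorder.hand_in(): hands the job in; it is judged then, once.
The state is a dict: "time_s": time; "qpos": joint angles; "joint_vel": joint speeds; "tau": joint torques, N m; "ee_pos": TCP position; "eef_rot": TCP orientation; "force": force on the tool from outside, world axes, zero at the start; "moment": the same for the moment, N m; "grip_width": finger opening in m; "grip_force": force on a finger pad.
Only numpy, scipy, OpenCV 4.12 (cv2) and the standard library are available. Lean on these libraries where they do the work, as an engineer would, in place of code of your own. Each camera call takes 0.05 s, during which the arm holds its last target. There are 200 camera calls.

TASK

A test cassette with fresh sample lies in its blue carrier on the loading deck of the small reader. Without lifting or tipping the carrier, push it along the deck into the reader until it stops fully home, then swing the orange light cover shut over it. Leave the dropper bottle and the spare cassette beside the reader where they are.

Things in the scene. Friction and masses are not known exactly. Their poses are not given: they have to be found in the camera images.
- reader: portable cassette reader, fixed to the desk. Frame: x is the direction of insertion, z up; origin at desk level under the middle of the slot face (x = 0). Grey loading deck x -170..0, 80 wide, top z = 6; white housing x 0..85, y -55..55, top z = 62 with a display. Flared guides 7 high on the deck narrow from 80 apart at x = -72 to 44 apart at x = -35 (all mm).
- carrier: blue sled holding a white cassette; 82 mm long (x), 40 wide, 10 high, nose narrowed to 34, with an upright thumb plate (36 wide, 5 thick, top 21 above the underside) at its rear end x = -41. Origin at the centre of its underside; x points to the nose, which faces the slot, z up.
- push_face (a point): middle of the rear face of the carrier's thumb plate, 12 mm above the carrier's underside; with the carrier fully home it is at x = -25 mm in the reader's frame, inside the chamber
- slot_mouth (a point): middle of the slot's lower edge, on the deck at the slot face; axes as the reader's. The slot is 44 mm wide and 16 high above the deck; its stop lies at x = 57. In front of it, from x = -29 to 0, two walls 5 thick and 44 apart (tops z = 30) form a small chamber, open above.
- cover (a joint): hinge angle (rad) of the orange light cover: 0 shut (level on the chamber walls, top z = 34 mm), 1.57 upright, about 2.4 swung out to the reader's -y side. Axis parallel to the reader's x through y = -29, z = 32 mm. Stiff: stays at any angle. Spans x = -45..-1. Its front skirt, 21 deep at x = -34..-31, comes down behind the carrier, so it shuts only over a carrier that is home.
- cover_edge (a point): tip of the thumb tab (24 mm wide) at the middle of the cover's free edge, 65 mm from the hinge axis, at x = -23 mm in the reader's frame; the cover plate, 3 thick, ends 56 mm from the axis
- buffer_bottle: white dropper bottle with blue cap, 25 mm across, 74 mm high, loose bystander; origin under its centre
- spare_cassette: white test cassette 70x22x6 mm lying on the desk, loose bystander; origin under its centre
Things that resemble listed ones, but are neither listed nor needed, are in the scene too. There is more than one size of the carrier; the one meant has the size given above.

How it is judged:
By the outcome, as a careful person would: the job done as asked, in the order asked, and still so for the second after the job is handed in, with the robot touching nothing.
It also fails if it takes over 48 s, if anything falls off the work surface, if the arm or the gripper's body presses on something with over 40 N, if the wrist force passes 120 N, or if a joint passes its speed limit or range.

## Working session

There is one attempt and no reset: what is moved stays moved. The work goes in short steps, Python scripts to look and compute and a tool call to move; the robot and the scene stay as the last step left them, time stands still between calls to the robot, and variables do not carry over. Pictures are saved under pics/ and viewed, at most 10 in all, crops included, and the job is handed in when it is done.

Besides the shell and the picture viewer there is one more tool, called by a JSON object that holds its "method" and its "body". play_rows: Moves the arm, as the interface text tells. Its arguments: {"type":"object","properties":{"motion":{"type":"array"},"grip_force":{"type":"number"}},"required":["motion"]}

```bash
mkdir -p pics; cat > h.py <<'E'
import numpy as np,cv2
from station import get_obs,camera
def snap(n,f=None):
    c=camera(n)
    if f: cv2.imwrite(f,c['frame'][:,:,::-1])
    return c
def world(c):
    z=c['z_map'];K=c['camera_matrix'];h,w=z.shape
    u,v=np.meshgrid(np.arange(w),np.arange(h))
    p=np.stack([(u-K[0,2])/K[0,0]*z,-(v-K[1,2])/K[1,1]*z,-z],-1)
    return p@c['T'][:3,:3].T+c['T'][:3,3]
def ray(c,u,v,zp):
    K=c['camera_matrix'];d=np.array([(u-K[0,2])/K[0,0],-(v-K[1,2])/K[1,1],-1])@c['T'][:3,:3].T
    o=c['T'][:3,3];return o+d*(zp-o[2])/d[2]
E
python3 - <<'E'
from h import *
import pickle
o=get_obs();print(o)
for n in('top','scene'):
    c=snap(n,f'pics/{n}0.png');pickle.dump(c,open(n+'0.pkl','wb'));print(c['T'],c['camera_matrix'],(c['z_map']>0).mean())
E
```

```text
{'time_s': 0.0, 'qpos': array([ 1.12542239e+00,  3.00442452e-01,  1.52158751e+00,  3.89254587e-05,
        1.32069676e+00, -6.66036671e-02]), 'joint_vel': array([ 0.00116943,  0.00116139, -0.0015088 ,  0.0012388 , -0.00116968,
        0.00263534]), 'tau': array([ 5.63646372e-04, -5.31828904e+01, -3.52712417e+01,  7.08940532e-02,
        2.45553948e-02, -1.16721890e-04]), 'ee_pos': array([0.2032691 , 0.51079848, 0.22389931]), 'eef_rot': array([-3.14046361e+00, -1.13097252e-04,  2.76281267e+00]), 'force': array([0.50691002, 0.80934255, 0.17704678]), 'moment': array([-0.02096493,  0.02205419, -0.04559909]), 'grip_force': 0.0, 'grip_width': 0.09375308058436876}
[[-0.01995239  0.98801558 -0.15305916  0.39396394]
 [-0.99942055 -0.02393221 -0.02420349 -0.26938878]
 [-0.02757647  0.15248755  0.98792059  0.89468372]
 [ 0.          0.          0.          1.        ]] [[395.24555585   0.         319.147182  ]
 [  0.         395.24555585 202.7055742 ]
 [  0.           0.           1.        ]] 0.9957265625
[[-0.52333536  0.53755187 -0.66117932 -0.02978429]
 [-0.85194877 -0.34592987  0.39308499  0.06568902]
 [-0.0174181   0.76900619  0.63900399  0.60090171]
 [ 0.          0.          0.          1.        ]] [[399.59274548   0.         318.87821466]
 [  0.         399.59274548 193.30434543]
 [  0.           0.           1.        ]] 0.98970703125
```

View pics/top0.png

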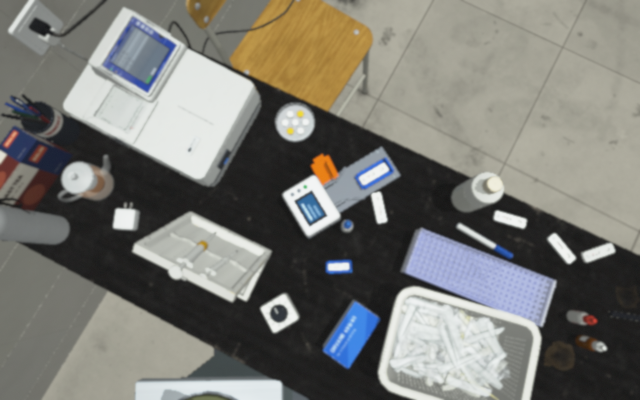

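View pics/scene0.png

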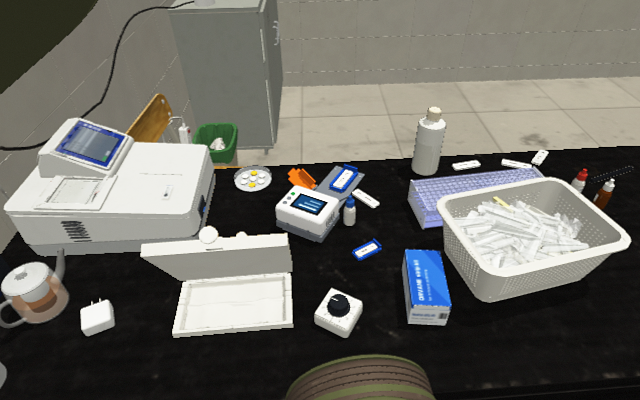

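Top view: reader housing at about (311,207), deck to (395,165), carrier with cassette at (375,174), orange cover swung out at (324,168). Spare cassette is at (379,208) and bottle at (347,226). The scene view agrees, and a decoy carrier lies at (339,267) in the top view.

```bash
python3 - <<'E'
from h import *
import pickle
out=[]
for n,(x0,x1,y0,y1) in (('top',(265,425,130,250)),('scene',(260,400,150,255))):
    c=pickle.load(open(n+'0.pkl','rb'));P=world(c);f=c['frame']
    hsv=cv2.cvtColor(f,cv2.COLOR_RGB2HSV);H,S,V=[hsv[...,i].astype(int) for i in range(3)]
    roi=np.zeros(H.shape,bool);roi[y0:y1,x0:x1]=1
    z=P[...,2]
    M={'blue':(H>100)&(H<125)&(S>140)&(V>90),'orange':(H<18)&(S>150)&(V>120),
       'deck':(S<70)&(V>80)&(V<190)&(z<.012)&(z>-.003),'white':(S<50)&(V>185)}
    for k,m in M.items():
        m=(m&roi).astype(np.uint8)
        nn,l,st,ce=cv2.connectedComponentsWithStats(m)
        for i in range(1,nn):
            if st[i,4]<30: continue
            p=P[l==i];zm=np.median(p[:,2])
            r=cv2.minAreaRect((p[:,:2]*1000).astype(np.float32))
            print(n,k,st[i,4],ce[i].round(),'med',np.median(p,0).round(4),'z5-95',np.percentile(p[:,2],[5,95]).round(3),'rect',np.round(r[0]),np.round(r[1]),round(r[2],1))
    im=f[y0:y1,x0:x1,::-1];cv2.imwrite(f'pics/{n}z.png',cv2.resize(im,None,fx=5,fy=5,interpolation=cv2.INTER_CUBIC)[:600,:800])
E
```

```text
top blue 207 [375. 173.] med [ 0.5963 -0.3752  0.0151] z5-95 [0.012 0.026] rect [ 594. -372.] [38. 80.] 29.1
top blue 156 [310. 202.] med [ 0.5268 -0.2296  0.0629] z5-95 [0.061 0.065] rect [ 469. -252.] [150.  36.] 26.9
top orange 512 [324. 168.] med [ 0.6009 -0.2598  0.0541] z5-95 [0.001 0.071] rect [ 523. -274.] [253.  54.] 10.0
top deck 82 [294. 137.] med [ 0.6877 -0.1903  0.0012] z5-95 [-0.002  0.009] rect [ 694. -194.] [85. 27.] 88.4
top deck 1738 [359. 181.] med [ 0.5728 -0.3303  0.0052] z5-95 [-0.001  0.008] rect [ 560. -359.] [149. 168.] 28.6
top deck 38 [298. 182.] med [ 5.811e-01 -2.007e-01 -1.000e-04] z5-95 [-0.003  0.001] rect [ 581. -201.] [ 3. 78.] 30.3
top deck 33 [287. 204.] med [ 5.291e-01 -1.738e-01  3.000e-04] z5-95 [-0.002  0.002] rect [ 531. -174.] [54.  6.] 25.7
top white 221 [295. 134.] med [ 0.6963 -0.1963  0.0018] z5-95 [-0.001  0.014] rect [ 563. -245.] [334.  69.] 19.8
top white 304 [373. 174.] med [ 0.5936 -0.3717  0.0161] z5-95 [0.013 0.019] rect [ 514. -320.] [ 47. 257.] 56.7
top white 1289 [312. 204.] med [ 0.5248 -0.2365  0.0611] z5-95 [0.057 0.064] re
[... 1471 characters left out ...]
1670. -909.] [118.  99.] 60.5
scene white 152 [264. 179.] med [ 0.708  -0.2189  0.0043] z5-95 [0.    0.012] rect [ 708. -220.] [25. 80.] 65.1
scene white 169 [343. 178.] med [ 0.591  -0.37    0.0169] z5-95 [0.014 0.019] rect [ 593. -373.] [21. 74.] 29.4
scene white 950 [308. 205.] med [ 0.5092 -0.227   0.0617] z5-95 [0.057 0.063] rect [303. -85.] [127. 720.] 55.7
scene white 190 [366. 198.] med [ 0.5153 -0.3818  0.0061] z5-95 [0.002 0.008] rect [ 249. -181.] [ 60. 742.] 53.1
scene white 346 [273. 240.] med [ 0.3455 -0.0798  0.1863] z5-95 [0.182 0.19 ] rect [350. -82.] [39. 28.] 65.4
scene white 121 [366. 249.] med [ 0.3857 -0.2876  0.0076] z5-95 [0.006 0.009] rect [ 386. -287.] [15. 45.] 0.3
```

View pics/topz.png

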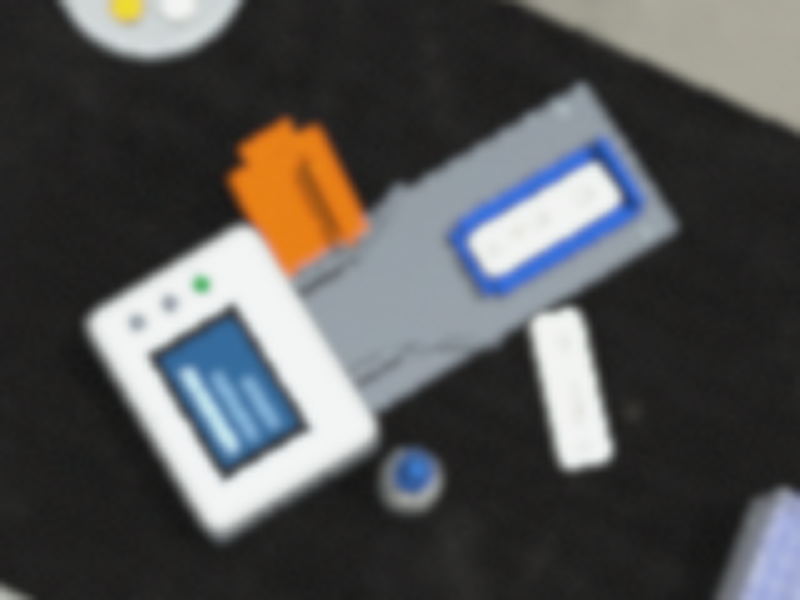

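View pics/scenez.png

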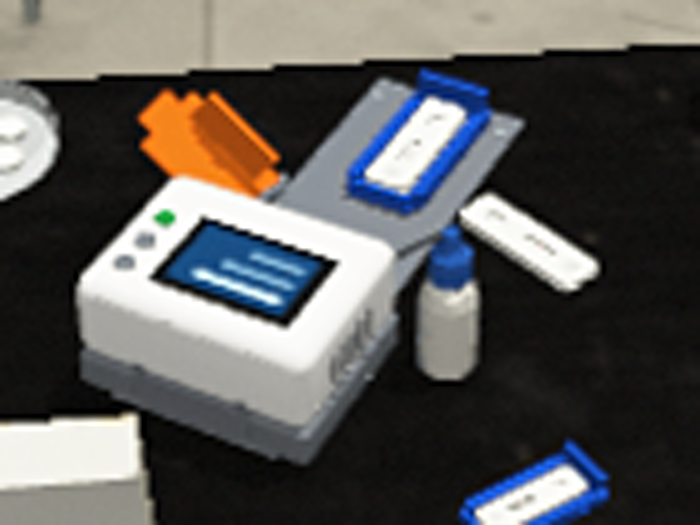

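```bash
python3 - <<'E'
from h import *
import pickle
for n in('top','scene'):
    c=pickle.load(open(n+'0.pkl','rb'));P=world(c);f=c['frame']
    hsv=cv2.cvtColor(f,cv2.COLOR_RGB2HSV);H,S,V=[hsv[...,i].astype(int) for i in range(3)]
    x,y,z=P[...,0],P[...,1],P[...,2]
    def rect(m,zp,nm):
        m=cv2.morphologyEx(m.astype(np.uint8),cv2.MORPH_OPEN,np.ones((3,3)))
        nn,l,st,ce=cv2.connectedComponentsWithStats(m);i=1+np.argmax(st[1:,4])
        ct=max(cv2.findContours((l==i).astype(np.uint8),0,1)[0],key=len)[:,0]
        q=np.array([ray(c,u,v,zp)[:2] for u,v in ct])*1000
        r=cv2.minAreaRect(q.astype(np.float32));print(n,nm,np.round(r[0],1),np.round(r[1],1),round(r[2],2));return l==i
    near=(abs(x-.55)<.12)&(abs(y+.3)<.15)
    rect(near&(z>.054)&(z<.068)&~((H<18)&(S>120)),.062,'roof')
    nb=(abs(x-.595)<.06)&(abs(y+.372)<.06)
    rect(nb&(((H>100)&(H<125)&(S>110))|((S<50)&(V>195)))&(z>.009),.016,'carrier')
    rect(near|nb&(z>.0),.006,'x') if 0 else None
    rect((abs(x-.57)<.12)&(y<-.30)&(y>-.47)&((S<70)&(V>80)&(V<185)|(z>.008))&(z>.002)&(z<.03),.006,'deck')
c=pickle.load(open('top0.pkl','rb'))
def cr(u,v,z):return (ray(c,u/5+265-.4,v/5+130-.4,z)*1000).round(1)[:2]
print('deck far corners',cr(585,83,6),cr(680,228,6),'near junction',cr(378,410,6),'guide',cr(400,184,13),cr(495,345,13))
print('cover tab',cr(240,153,60),cr(285,120,60))
E
```

```text
top roof [ 519.2 -231.9] [108.9  83.9] 30.01
top carrier [ 596.2 -376.2] [40.2 79.1] 29.34
top deck [ 587.5 -350. ] [ 83.2 151.7] 28.63
scene roof [ 511.8 -226.7] [110.8  87.8] 29.91
scene carrier [ 592.7 -375. ] [ 44.8 103.3] 32.7
scene deck [ 593.9 -363.1] [ 80.2 147.8] 29.88
deck far corners [-1137.7   452. ] [-736.7  683.3] near junction [-273.3 -122.9] guide [-2615.1   256.1] [-1576.8   812.7]
cover tab [-15409.6  -2593.6] [-16419.4  -1185.9]
```

```bash
python3 - <<'E'
from h import *
import pickle
a=np.radians(120);R=np.array([[np.cos(a),-np.sin(a)],[np.sin(a),np.cos(a)]]);O=np.array([540.4,-268.7])
for n,(x0,y0),L in (('top',(265,130),dict(deckfar=(585,83,6),deckright=(680,228,6),junc=(378,410,6),guideL=(400,184,13),guideR=(495,345,13),roofTop=(247,226,62),roofL=(86,322,62),roofB=(220,540,58),roofR=(378,437,58),wallL=(350,262,30),wallRj=(360,382,30),carNoseL=(452,240,16),carNoseR=(492,293,16),carRearR=(640,212,16),carRearL=(602,143,27),tabA=(240,153,60),tabB=(285,120,60),bottle=(413,470,74))),
 ('scene',(260,150),dict(deckfar=(383,78,6),deckright=(523,122,6),roofTop=(178,178,60),roofR=(402,245,58),plateL=(422,70,27),plateR=(488,100,27),noseR=(410,210,6),noseL=(352,190,6)))):
    c=pickle.load(open(n+'0.pkl','rb'))
    for k,(u,v,z) in L.items():
        w=ray(c,u/5+x0-.4,v/5+y0-.4,z/1000)[:2]*1000
        print(n,k,w.round(1),'reader',(R.T@(w-O)).round(1))
P=world(pickle.load(open('top0.pkl','rb')))
c=pickle.load(open('top0.pkl','rb'));hsv=cv2.cvtColor(c['frame'],cv2.COLOR_RGB2HSV)
m=(hsv[...,0]<18)&(hsv[...,1]>150)&(hsv[...,2]>120);m[:,:305]=0;m[:,345:]=0;m[:140]=0;m[190:]=0
p=P[m]*1000;q=np.c_[(p[:,:2]-O)@R,p[:,2]]
q=q[q[:,2]>25]
for y in range(-100,-20,8):
    s=q[abs(q[:,1]-y)<4]
    if len(s):print(y,len(s),np.percentile(s[:,2],[10,50,90]).round(),np.percentile(s[:,0],[5,95]).round())
E
```

```text
top deckfar [ 660.6 -395. ] reader [-169.4  -40.9]
top deckright [ 590.8 -435.2] reader [-169.4   39.6]
top junc [ 510.1 -294.9] reader [-7.5 39.3]
top guideL [ 613.1 -307.7] reader [-70.1 -43.5]
top guideR [ 537.5 -348.2] reader [-67.4  42.3]
top roofTop [ 584.1 -239.1] reader [  3.8 -52.7]
top roofL [ 543.8 -169.2] reader [ 84.4 -52.7]
top roofB [ 449.5 -225.1] reader [83.2 57. ]
top roofR [ 491.7 -293.1] reader [ 3.2 54.3]
top wallL [ 573.8 -283.6] reader [-29.6 -21.5]
top wallRj [ 519.6 -286.6] reader [-5.1 26.9]
top carNoseL [ 585.7 -330.3] reader [-76.   -8.4]
top carNoseR [ 560.8 -347.5] reader [-78.4  21.7]
top carRearR [ 596.4 -415.7] reader [-155.3   25. ]
top carRearL [ 626.1 -398.4] reader [-155.2   -9.4]
top tabA [ 617.1 -236.6] reader [-10.5 -82.5]
top tabB [ 631.4 -256.4] reader [-34.9 -84.9]
top bottle [ 475.7 -306.8] reader [-0.6 75.1]
scene deckfar [ 657.2 -395.8] reader [-168.5  -37.6]
scene deckright [ 588.7 -433.2] reader [-166.7   40.4]
scene roofTop [ 581.3 -238.2] reader [  6.  -50.7]
scene roofR [ 493.3 -296.3] reader [-0.4 54.6]
scene plateL [ 628.1 -399.4] reader [-157.   -10.6]
scene plateR [ 590.2 -412. ] reader [-149.    28.5]
scene noseR [ 562.3 -348.2] reader [-79.8  20.8]
scene noseL [ 589.5 -333.5] reader [-80.7 -10.1]
-84 9 [70. 71. 73.] [-32. -12.]
-76 58 [66. 68. 72.] [-39.  -6.]
-68 83 [60. 63. 66.] [-42.  -3.]
-60 82 [53. 57. 61.] [-42.  -4.]
-52 84 [48. 51. 58.] [-43.  -4.]
-44 78 [42. 45. 53.] [-43.  -4.]
-36 74 [35. 39. 58.] [-41.  -5.]
-28 11 [36. 55. 60.] [-39. -25.]
```

Geometry: reader origin (540,-269) mm, yaw 120° (deck corners agree to about 1 mm). The carrier is offset about +6 mm in reader y, with its rear face near x=-158. Next I'll check obstacle heights and work out the transit.

```bash
cat >> h.py <<'E'
from scipy.spatial.transform import Rotation as Ro
O=np.array([.5404,-.2687]);a=np.radians(120);R2=np.array([[np.cos(a),-np.sin(a)],[np.sin(a),np.cos(a)]])
def r2w(x,y,z): return np.r_[O+R2@np.array([x,y])/1000,z/1000]
def w2r(p): return np.r_[R2.T@(np.array(p)[:2]-O),p[2]]*1000
def rows(tg,p0=None,R0=None):
    o=get_obs();p0=o['ee_pos'] if p0 is None else p0
    R0=Ro.from_euler('xyz',o['eef_rot']) if R0 is None else R0
    for p,rpy in tg:
        s=R0.inv().apply(np.array(p)-p0)/.25;t=(R0.inv()*Ro.from_euler('xyz',rpy)).as_rotvec()/2/np.pi
        print(s.round(3),t.round(4))
E
python3 - <<'E'
from h import *
import pickle
P=world(pickle.load(open('top0.pkl','rb'))).reshape(-1,3)
q=np.c_[(P[:,:2]-O)@R2*1000,P[:,2]*1000]
m=(q[:,0]>-320)&(q[:,0]<100)&(abs(q[:,1])<200)&(q[:,2]>78)
h=np.unique((q[m]//40*40).astype(int)[:,:2],axis=0);print(h.tolist(),q[m][:,2].max() if m.any() else 0)
d=(abs(P[:,0]-.45)<.35)&(abs(P[:,1]-.05)<.6)&(P[:,2]>.18);print('tall',P[d].min(0) if d.any() else 0,P[d].max(0) if d.any() else 0)
dn=[np.pi,0,np.radians(120)]
p=r2w(-183,7,350);print(p)
s=get_obs()['ee_pos'];rows([(s+[0,0,.126],dn)]+[(s+[0,0,.126]+(p-s-[0,0,.126])*f,dn) for f in (.33,)])
R=Ro.from_euler('xyz',dn)
b=s+[0,0,.126];rows([(b+(p-b)*f,dn) for f in(.55,)],b+(p-b)*.33,R)
E
```

```text
[[-320, 120], [-320, 160], [-280, 120], [-280, 160], [-240, 120], [-240, 160], [-40, -80], [40, 120]] 894.6837176099169
tall [ 0.33223015 -0.26938878  0.18001617] [0.79977864 0.37322635 0.89468372]
[ 0.62583782 -0.43068265  0.35      ]
[ 0.    -0.001 -0.504] [-0.0002  0.      0.1064]
[-0.978 -0.949 -0.503] [-0.0002  0.      0.1064]
[-0.903 -0.092 -0.   ] [0. 0. 0.]
```

{"method": "play_rows", "body": {"motion": [[[0, 0, -0.4, 0, 0, 0.03, -1], [-0.1, -0.1, -0.5, 0, 0, 0.06, -1], [-0.25, -0.24, -0.5, 0, 0, 0.08, -1], [-0.4, -0.38, -0.5, 0, 0, 0.1064, -1], [-0.54, -0.52, -0.5, 0, 0, 0.1064, -1], [-0.68, -0.66, -0.5, 0, 0, 0.1064, -1], [-0.82, -0.8, -0.5, 0, 0, 0.1064, -1], [-0.98, -0.95, -0.5, 0, 0, 0.1064, -1], [-0.98, -0.95, -0.5, 0, 0, 0.1064, -1]]]}}

```text
time_s: 1.0
ee_pos: [0.3438, 0.197, 0.3495]
eef_rot: [3.141, 0.0, 2.092]
force: [0.2, 0.1, -0.4]
grip_width: 0.0251
grip_force: 0.0
```

```bash
python3 - <<'E'
from h import *
o=get_obs();p=r2w(-183,6,350);b=o['ee_pos'];dn=[np.pi,0,np.radians(120)];print(o['time_s'],b,o['eef_rot'],o['grip_width'])
rows([(b+(p-b)*.37,dn)])
rows([(b+(p-b)*.74,dn)])
rows([(p,dn)])
E
```

```text
1.0 [0.34383745 0.19699134 0.34948658] [3.14144203e+00 3.29444097e-04 2.09222174e+00] 0.02512525038116563
[-1.013 -0.099 -0.   ] [ 0.      0.0001 -0.0003]
[-2.027e+00 -1.990e-01 -1.000e-03] [ 0.      0.0001 -0.0003]
[-2.739e+00 -2.690e-01 -1.000e-03] [ 0.      0.0001 -0.0003]
```

{"method": "play_rows", "body": {"motion": [[[-0.2, -0.02, 0, 0, 0, 0, -1], [-0.4, -0.04, 0, 0, 0, 0, -1], [-0.6, -0.06, 0, 0, 0, 0, -1], [-0.8, -0.08, 0, 0, 0, 0, -1], [-1, -0.1, 0, 0, 0, 0, -1]]]}}

```text
time_s: 1.5
ee_pos: [0.4463, -0.0303, 0.3494]
eef_rot: [3.142, -0.0, 2.094]
force: [0.4, 1.3, 0.1]
grip_width: 0.0006
grip_force: 0.0
```

{"method": "play_rows", "body": {"motion": [[[-0.2, -0.02, 0, 0, 0, 0, -1], [-0.4, -0.04, 0, 0, 0, 0, -1], [-0.6, -0.06, 0, 0, 0, 0, -1], [-0.8, -0.08, 0, 0, 0, 0, -1], [-0.9, -0.09, 0, 0, 0, 0, -1]]]}}

```text
time_s: 2.0
ee_pos: [0.5394, -0.2375, 0.3481]
eef_rot: [-3.14, -0.001, 2.092]
force: [-0.3, -0.7, 0.5]
grip_width: 0.0005
grip_force: 0.0
```

```bash
python3 - <<'E'
from h import *
o=get_obs();dn=[np.pi,0,np.radians(120)];print(o['time_s'],w2r(o['ee_pos']),o['eef_rot'],o['grip_width'])
rows([(r2w(-183,6,z),dn) for z in(350,150,60,29)])
E
```

```text
2.0 [ 27.52213078 -14.78101907 348.05602631] [-3.14040346e+00 -1.43844051e-03  2.09223464e+00] 0.0005498915791463554
[-0.842 -0.081 -0.009] [-0.0002 -0.0002 -0.0003]
[-0.843 -0.08   0.791] [-0.0002 -0.0002 -0.0003]
[-0.844 -0.08   1.151] [-0.0002 -0.0002 -0.0003]
[-0.844 -0.08   1.275] [-0.0002 -0.0002 -0.0003]
```

{"method": "play_rows", "body": {"motion": [[[-0.2, -0.02, 0, 0, 0, 0, -1], [-0.4, -0.04, 0, 0, 0, 0, -1], [-0.6, -0.06, 0.1, 0, 0, 0, -1], [-0.8, -0.08, 0.2, 0, 0, 0, -1], [-0.844, -0.08, 0.4, 0, 0, 0, -1], [-0.844, -0.08, 0.6, 0, 0, 0, -1], [-0.844, -0.08, 0.75, 0, 0, 0, -1], [-0.844, -0.08, 0.85, 0, 0, 0, -1], [-0.844, -0.08, 0.85, 0, 0, 0, -1], [-0.844, -0.08, 0.85, 0, 0, 0, -1]]]}}

```text
time_s: 3.0
ee_pos: [0.6274, -0.4272, 0.138]
eef_rot: [3.141, 0.001, 2.094]
force: [-0.2, 0.3, 0.6]
grip_width: 0.0005
grip_force: 0.0
```

```bash
python3 - <<'E'
from h import *
o=get_obs();dn=[np.pi,0,np.radians(120)];print(o['time_s'],w2r(o['ee_pos']),o['eef_rot'],o['grip_width'])
rows([(r2w(-183,6,z),dn) for z in(60,29)])
c=snap('scene');cv2.imwrite('pics/s1.png',cv2.resize(c['frame'][110:260,260:460,::-1],None,fx=4,fy=4,interpolation=2))
E
```

```text
3.0 [-180.74287225    3.92158447  138.0214109 ] [3.14135022e+00 6.17394934e-04 2.09426662e+00] 0.0004894619346292873
[-0.009 -0.008  0.312] [ 0.      0.0001 -0.    ]
[-0.009 -0.008  0.436] [ 0.      0.0001 -0.    ]
```

View pics/s1.png

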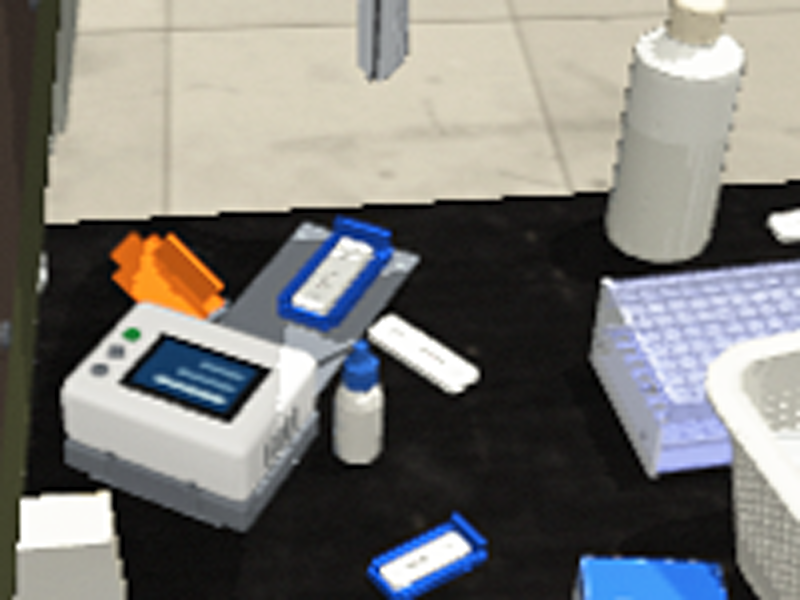

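The closed fingertips hang above and behind the thumb plate (plate at (362,232) in the crop) and nothing has been disturbed. I'll descend behind the plate.

{"method": "play_rows", "body": {"motion": [[[-0.015, -0.006, 0.12, 0, 0, 0, -1], [-0.015, -0.006, 0.24, 0, 0, 0, -1], [-0.015, -0.006, 0.34, 0, 0, 0, -1], [-0.015, -0.006, 0.4, 0, 0, 0, -1], [-0.015, -0.006, 0.436, 0, 0, 0, -1], [-0.015, -0.006, 0.436, 0, 0, 0, -1], [-0.015, -0.006, 0.436, 0, 0, 0, -1]]]}}

```text
time_s: 3.75
ee_pos: [0.6283, -0.4314, 0.0297]
eef_rot: [3.141, 0.002, 2.094]
force: [0.1, -0.4, 0.3]
grip_width: -0.0001
grip_force: 0.0
```

```bash
python3 - <<'E'
from h import *
o=get_obs();dn=[np.pi,0,np.radians(120)];print(o['time_s'],w2r(o['ee_pos']),o['eef_rot'],o['force'])
rows([(r2w(x,y,29),dn) for x,y in((-165,6),(-120,5),(-95,2.5),(-80,1))])
E
```

```text
3.75 [-184.90808682    5.21801099   29.72863316] [3.14072478e+00 2.09054569e-03 2.09428579e+00] [ 0.13077512 -0.42596341  0.29069778]
[ 0.08  -0.003  0.003] [ 0.0001  0.0003 -0.    ]
[0.26  0.001 0.002] [ 0.0001  0.0003 -0.    ]
[0.36  0.011 0.002] [ 0.0001  0.0003 -0.    ]
[0.42  0.017 0.002] [ 0.0001  0.0003 -0.    ]
```

{"method": "play_rows", "body": {"motion": [[[0.03, 0, 0.003, 0, 0, 0, -1], [0.06, 0, 0.003, 0, 0, 0, -1], [0.08, 0, 0.003, 0, 0, 0, -1], [0.1, 0, 0.003, 0, 0, 0, -1], [0.12, 0, 0.003, 0, 0, 0, -1], [0.14, 0, 0.003, 0, 0, 0, -1], [0.16, 0, 0.003, 0, 0, 0, -1], [0.18, 0, 0.003, 0, 0, 0, -1], [0.2, 0, 0.003, 0, 0, 0, -1], [0.2, 0, 0.003, 0, 0, 0, -1]]]}}

```text
time_s: 4.75
ee_pos: [0.6025, -0.3871, 0.0272]
eef_rot: [-3.141, -0.001, 2.095]
force: [-0.2, 0.2, 0.9]
grip_width: 0.0004
grip_force: 0.0
```

```bash
python3 - <<'E'
from h import *
o=get_obs();print(o['time_s'],w2r(o['ee_pos']),'F reader',R2.T@o['force'][:2],o['force'][2])
c=snap('scene');f=cv2.resize(c['frame'][150:250,260:400,::-1],None,fx=4,fy=4,interpolation=2)
d=snap('top');g=cv2.resize(d['frame'][130:230,270:410,::-1],None,fx=4,fy=4,interpolation=2)
cv2.imwrite('pics/s2.png',np.vstack([f,g])[:, :][::1,::1] if 0 else cv2.resize(np.hstack([f,g]),(800,286)))
E
```

```text
4.75 [-133.56931632    5.41129314   27.16198245] F reader [0.2968789  0.11373901] 0.9000798141739824
```

View pics/s2.png

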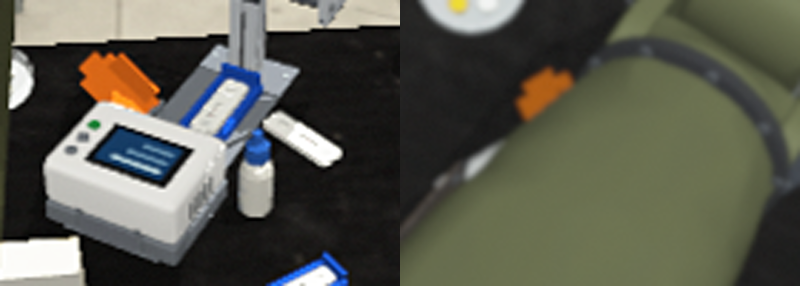

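Carrier moving straight with the plate flush against the fingers (plate at (245,75), left half). I'll continue while easing to the centre line.

{"method": "play_rows", "body": {"motion": [[[0.02, 0.002, -0.004, 0, 0, 0, -1], [0.04, 0.004, -0.004, 0, 0, 0, -1], [0.06, 0.006, -0.004, 0, 0, 0, -1], [0.08, 0.008, -0.004, 0, 0, 0, -1], [0.1, 0.011, -0.004, 0, 0, 0, -1], [0.12, 0.014, -0.004, 0, 0, 0, -1], [0.14, 0.016, -0.004, 0, 0, 0, -1], [0.16, 0.018, -0.004, 0, 0, 0, -1], [0.18, 0.02, -0.004, 0, 0, 0, -1], [0.2, 0.022, -0.004, 0, 0, 0, -1]]]}}

```text
time_s: 5.85
ee_pos: [0.5823, -0.3413, 0.0282]
eef_rot: [-3.142, 0.0, 2.094]
force: [0.3, -0.4, 0.1]
grip_width: 0.0007
grip_force: 0.2
```

```bash
python3 - <<'E'
from h import *
o=get_obs();print(o['time_s'],w2r(o['ee_pos']),'F reader',R2.T@o['force'][:2],o['force'][2])
E
```

```text
5.85 [-8.38180468e+01 -8.66089358e-04  2.82255895e+01] F reader [-0.51384917 -0.00517645] 0.099627396499298
```

Low force. Continuing, slower towards the stop (expected TCP x ≈ -33).

{"method": "play_rows", "body": {"motion": [[[0.02, 0, 0, 0, 0, 0, -1], [0.04, 0, 0, 0, 0, 0, -1], [0.06, 0, 0, 0, 0, 0, -1], [0.08, 0, 0, 0, 0, 0, -1], [0.1, 0, 0, 0, 0, 0, -1], [0.12, 0, 0, 0, 0, 0, -1], [0.135, 0, 0, 0, 0, 0, -1], [0.15, 0, 0, 0, 0, 0, -1], [0.16, 0, 0, 0, 0, 0, -1], [0.16, 0, 0, 0, 0, 0, -1]]]}}

```text
time_s: 6.85
ee_pos: [0.5624, -0.3068, 0.0282]
eef_rot: [-3.142, -0.0, 2.094]
force: [-0.7, -0.2, 0.2]
grip_width: 0.0008
grip_force: 0.0
```

```bash
python3 - <<'E'
from h import *
o=get_obs();print(o['time_s'],w2r(o['ee_pos']),'F reader',R2.T@o['force'][:2],o['force'][2])
c=snap('scene');f=cv2.resize(c['frame'][150:250,260:400,::-1],None,fx=5,fy=5,interpolation=2);cv2.imwrite('pics/s3.png',f)
E
```

```text
6.85 [-4.39660674e+01 -2.57800344e-02  2.82430429e+01] F reader [0.16676819 0.6958403 ] 0.17005354110483056
```

View pics/s3.png

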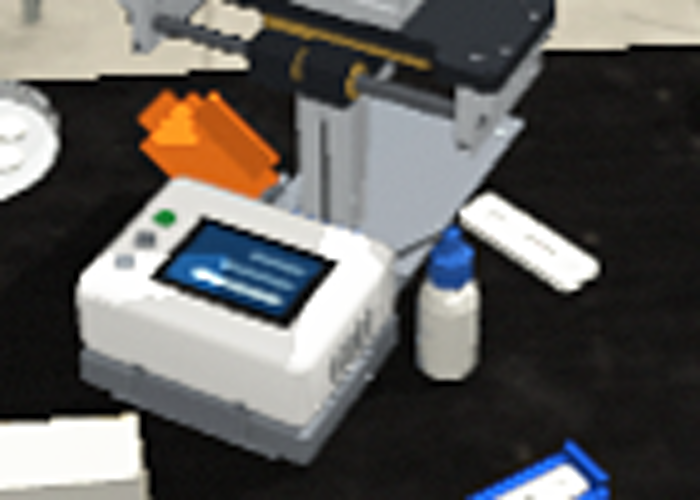

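The carrier is entering the chamber, with a bit of blue visible at (345,235). Next, the final approach in 2 mm steps until force shows.

{"method": "play_rows", "body": {"motion": [[[0.008, 0, 0, 0, 0, 0, -1], [0.016, 0, 0, 0, 0, 0, -1], [0.024, 0, 0, 0, 0, 0, -1], [0.032, 0, 0, 0, 0, 0, -1], [0.038, 0, 0, 0, 0, 0, -1], [0.04, 0, 0, 0, 0, 0, -1], [0.04, 0, 0, 0, 0, 0, -1]]]}}

```text
time_s: 7.6
ee_pos: [0.5576, -0.2985, 0.0283]
eef_rot: [3.141, 0.001, 2.094]
force: [2.3, -2.7, 0.5]
grip_width: 0.0003
grip_force: 1.5
```

{"method": "play_rows", "body": {"motion": [[[0.006, 0, 0, 0, 0, 0, -1], [0.01, 0, 0, 0, 0, 0, -1], [0.01, 0, 0, 0, 0, 0, -1], [0.01, 0, 0, 0, 0, 0, -1]]]}}

```text
time_s: 8.0
ee_pos: [0.5576, -0.2982, 0.0295]
eef_rot: [3.14, 0.006, 2.094]
force: [7.8, -12.9, 1.3]
grip_width: 0.0001
grip_force: 7.2
```

```bash
python3 - <<'E'
from h import *
o=get_obs();print(o['time_s'],w2r(o['ee_pos']),'F reader',R2.T@o['force'][:2],o['force'][2])
E
```

```text
8.0 [-34.13575802  -0.1053469   29.50511708] F reader [-15.11891668  -0.30240619] 1.2528473658559118
```

The carrier is against the stop: 15 N reaction with no motion, at TCP x=-34. I'll back off, lift and check.

{"method": "play_rows", "body": {"motion": [[[-0.02, 0, 0, 0, 0, 0, -1], [-0.06, 0, 0, 0, 0, 0, -1], [-0.1, 0, -0.05, 0, 0, 0, -1], [-0.1, 0, -0.2, 0, 0, 0, -1], [-0.1, 0, -0.35, 0, 0, 0, -1], [-0.1, 0, -0.5, 0, 0, 0, -1], [0.0, 0.15, -0.56, 0, 0, 0, -1], [0.044, 0.3, -0.56, 0, 0, 0, -1], [0.044, 0.47, -0.56, 0, 0, 0, -1], [0.044, 0.47, -0.56, 0, 0, 0, -1]]]}}

```text
time_s: 9.0
ee_pos: [0.6552, -0.2247, 0.1673]
eef_rot: [-3.142, -0.001, 2.098]
force: [0.4, 0.5, -1.3]
grip_width: 0.0006
grip_force: 0.0
```

```bash
python3 - <<'E'
from h import *
o=get_obs();dn=[np.pi,0,np.radians(120)];print(o['time_s'],w2r(o['ee_pos']),'F reader',R2.T@o['force'][:2],o['force'][2])
rows([(r2w(-23,-115,z),dn) for z in (150,79)])
c=snap('scene');f=cv2.resize(c['frame'][150:250,260:400,::-1],None,fx=5,fy=5,interpolation=2)
cv2.imwrite('pics/s4.png',f)
P=world(c);hsv=cv2.cvtColor(c['frame'],cv2.COLOR_RGB2HSV);q=np.c_[(P[...,:2].reshape(-1,2)-O)@R2*1000,P[...,2].ravel()*1000]
m=((hsv[...,0]>100)&(hsv[...,0]<125)&(hsv[...,1]>140)).ravel()&(abs(q[:,1])<30)&(q[:,0]<0)&(q[:,0]>-170);print(m.sum(),np.percentile(q[m],[5,50,95],axis=0).round(1) if m.any() else 0)
E
```

```text
9.0 [ -19.2839781  -121.44950395  167.26691161] F reader [ 0.27796828 -0.59215109] -1.274826078404776
[-0.015 -0.026  0.069] [-0.     -0.0002  0.0006]
[-0.015 -0.026  0.353] [-0.     -0.0002  0.0006]
0 0
```

View pics/s4.png

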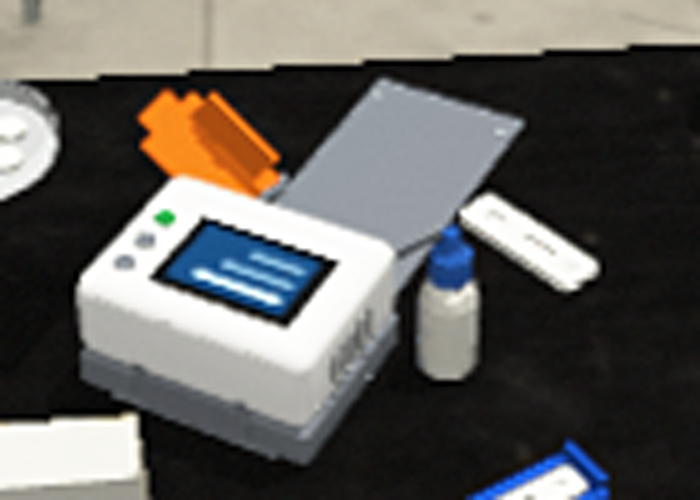

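The deck is clear and the carrier is hidden in the chamber. Cover (210,140), bottle and spare cassette are unmoved. Next I'll lower the fingers on the outer side of the cover.

{"method": "play_rows", "body": {"motion": [[[-0.015, -0.01, 0.1, 0, 0, 0, -1], [-0.015, -0.01, 0.2, 0, 0, 0, -1], [-0.015, -0.01, 0.3, 0, 0, 0, -1], [-0.015, -0.01, 0.353, 0, 0, 0, -1], [-0.015, -0.01, 0.353, 0, 0, 0, -1], [-0.015, -0.01, 0.353, 0, 0, 0, -1]]]}}

```text
time_s: 9.65
ee_pos: [0.6524, -0.2329, 0.0809]
eef_rot: [3.141, 0.001, 2.094]
force: [0.4, 1.2, 0.4]
grip_width: 0.0006
grip_force: 0.0
```

```bash
python3 - <<'E'
from h import *
o=get_obs();dn=[np.pi,0,np.radians(120)];print(o['time_s'],w2r(o['ee_pos']),'F reader',R2.T@o['force'][:2],o['force'][2])
t=[(-90,60),(-70,60),(-50,64),(-29,72)]
for th in (75,60,45,30,15,5,0):
    s,c=np.sin(np.radians(th)),np.cos(np.radians(th));t.append((-29+45*c-2*s,32+45*s+2*c))
print(np.round(t))
rows([(r2w(-23,y-12.5,z+19),dn) for y,z in t])
E
```

```text
9.65 [ -25.00922273 -114.84922428   80.94364081] F reader [ 0.84209953 -0.92033723] 0.4471366639239663
[[-90.  60.]
 [-70.  60.]
 [-50.  64.]
 [-29.  72.]
 [-19.  76.]
 [ -8.  72.]
 [  1.  65.]
 [  9.  56.]
 [ 14.  46.]
 [ 16.  38.]
 [ 16.  34.]]
[ 0.008 -0.049  0.008] [ 0.0001  0.0001 -0.0001]
[ 0.008 -0.129  0.008] [ 0.0001  0.0001 -0.0001]
[ 0.008 -0.209 -0.008] [ 0.0001  0.0001 -0.0001]
[ 0.008 -0.293 -0.04 ] [ 0.0001  0.0001 -0.0001]
[ 0.008 -0.332 -0.056] [ 0.0001  0.0001 -0.0001]
[ 0.008 -0.376 -0.04 ] [ 0.0001  0.0001 -0.0001]
[ 0.008 -0.415 -0.013] [ 0.0001  0.0001 -0.0001]
[ 0.008 -0.445  0.023] [ 0.0001  0.0001 -0.0001]
[ 0.008 -0.465  0.065] [ 0.0001  0.0001 -0.0001]
[ 0.008 -0.472  0.096] [ 0.0001  0.0001 -0.0001]
[ 0.008 -0.473  0.112] [ 0.0001  0.0001 -0.0001]
```

Push the cover to about upright.

{"method": "play_rows", "body": {"motion": [[[0.008, -0.03, 0.008, 0, 0, 0, -1], [0.008, -0.06, 0.008, 0, 0, 0, -1], [0.008, -0.09, 0.008, 0, 0, 0, -1], [0.008, -0.12, 0.008, 0, 0, 0, -1], [0.008, -0.15, 0.002, 0, 0, 0, -1], [0.008, -0.18, -0.004, 0, 0, 0, -1], [0.008, -0.21, -0.01, 0, 0, 0, -1], [0.008, -0.24, -0.02, 0, 0, 0, -1], [0.008, -0.27, -0.03, 0, 0, 0, -1], [0.008, -0.293, -0.04, 0, 0, 0, -1]]]}}

```text
time_s: 10.65
ee_pos: [0.587, -0.2678, 0.09]
eef_rot: [-3.141, -0.0, 2.094]
force: [0.8, -0.8, -0.5]
grip_width: 0.0003
grip_force: 0.3
```

```bash
python3 - <<'E'
from h import *
o=get_obs();dn=[np.pi,0,np.radians(120)];print(o['time_s'],w2r(o['ee_pos']),'F reader',R2.T@o['force'][:2],o['force'][2],o['eef_rot'])
t=[]
for th in (75,60,45,30,20,10,5,0,-2):
    s,c=np.sin(np.radians(th)),np.cos(np.radians(th));t.append((-29+45*c-2*s,32+45*s+2*c))
rows([(r2w(-23,y-12.5,z+19),dn) for y,z in t])
c=snap('scene');f=cv2.resize(c['frame'][150:250,260:400,::-1],None,fx=5,fy=5,interpolation=2);cv2.imwrite('pics/s5.png',f)
E
```

```text
10.65 [-22.49841638 -40.82777309  89.96280251] F reader [-1.04640819 -0.26613339] -0.5375893476256111 [-3.14130792e+00 -3.89516795e-04  2.09381531e+00]
[-0.002 -0.036 -0.02 ] [-0.     -0.0001 -0.0001]
[-0.002 -0.08  -0.004] [-0.     -0.0001 -0.0001]
[-0.002 -0.119  0.023] [-0.     -0.0001 -0.0001]
[-0.002 -0.149  0.059] [-0.     -0.0001 -0.0001]
[-0.002 -0.164  0.087] [-0.     -0.0001 -0.0001]
[-0.002 -0.173  0.117] [-0.     -0.0001 -0.0001]
[-0.002 -0.176  0.132] [-0.     -0.0001 -0.0001]
[-0.002 -0.177  0.148] [-0.     -0.0001 -0.0001]
[-0.002 -0.177  0.154] [-0.     -0.0001 -0.0001]
```

View pics/s5.png

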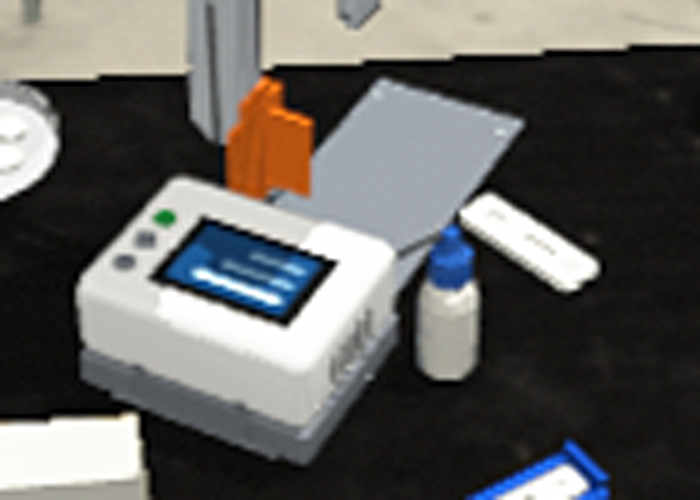

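The cover stands upright at (265,140) with the finger behind it. I'll follow the arc down.

{"method": "play_rows", "body": {"motion": [[[-0.002, -0.02, -0.02, 0, 0, 0, -1], [-0.002, -0.04, -0.02, 0, 0, 0, -1], [-0.002, -0.06, -0.013, 0, 0, 0, -1], [-0.002, -0.08, -0.004, 0, 0, 0, -1], [-0.002, -0.1, 0.008, 0, 0, 0, -1], [-0.002, -0.119, 0.023, 0, 0, 0, -1], [-0.002, -0.135, 0.04, 0, 0, 0, -1], [-0.002, -0.149, 0.059, 0, 0, 0, -1], [-0.002, -0.164, 0.087, 0, 0, 0, -1], [-0.002, -0.17, 0.105, 0, 0, 0, -1]]]}}

```text
time_s: 11.7
ee_pos: [0.5507, -0.2891, 0.0628]
eef_rot: [-3.141, -0.001, 2.094]
force: [-0.4, -0.6, 0.9]
grip_width: 0.0001
grip_force: 0.3
```

```bash
python3 - <<'E'
from h import *
o=get_obs();dn=[np.pi,0,np.radians(120)];print(o['time_s'],w2r(o['ee_pos']),'F reader',R2.T@o['force'][:2],o['force'][2],o['eef_rot'])
rows([(r2w(-23,3.4,z),dn) for z in(57,53,51)])
E
```

```text
11.7 [-22.82717485   1.25528022  62.81313848] F reader [-0.30144573  0.64285736] 0.8711362565804869 [-3.14118242e+00 -5.89005792e-04  2.09407208e+00]
[-0.001 -0.009  0.023] [-0.0001 -0.0001 -0.0001]
[-0.001 -0.009  0.039] [-0.0001 -0.0001 -0.0001]
[-0.001 -0.009  0.047] [-0.0001 -0.0001 -0.0001]
```

{"method": "play_rows", "body": {"motion": [[[-0.001, -0.006, 0.012, 0, 0, 0, -1], [-0.001, -0.009, 0.023, 0, 0, 0, -1], [-0.001, -0.009, 0.031, 0, 0, 0, -1], [-0.001, -0.009, 0.039, 0, 0, 0, -1], [-0.001, -0.009, 0.043, 0, 0, 0, -1], [-0.001, -0.009, 0.047, 0, 0, 0, -1], [-0.001, -0.009, 0.047, 0, 0, 0, -1]]]}}

```text
time_s: 12.4
ee_pos: [0.5495, -0.2903, 0.0524]
eef_rot: [3.141, 0.0, 2.094]
force: [-2.1, 0.8, 5.1]
grip_width: 0.0005
grip_force: 2.1
```

{"method": "play_rows", "body": {"motion": [[[0, 0, 0.006, 0, 0, 0, -1], [0, 0, 0.01, 0, 0, 0, -1], [0, 0, 0.01, 0, 0, 0, -1], [0, 0, 0.01, 0, 0, 0, -1]]]}}

```text
time_s: 12.8
ee_pos: [0.5498, -0.2905, 0.0519]
eef_rot: [3.141, 0.001, 2.094]
force: [-9.5, 4.2, 23.9]
grip_width: 0.0005
grip_force: 11.5
```

Hard stop at tip z≈33 mm, so the cover is shut. Lift straight off and verify.

{"method": "play_rows", "body": {"motion": [[[0, 0, -0.03, 0, 0, 0, -1], [0, 0, -0.15, 0, 0, 0, -1], [0, 0, -0.3, 0, 0, 0, -1], [0, 0, -0.45, 0, 0, 0, -1], [-0.1, 0, -0.6, 0, 0, 0, -1], [-0.25, 0, -0.7, 0, 0, 0, -1], [-0.4, 0, -0.75, 0, 0, 0, -1], [-0.4, 0, -0.75, 0, 0, 0, -1], [-0.4, 0, -0.75, 0, 0, 0, -1]]]}}

```text
time_s: 13.7
ee_pos: [0.5992, -0.3771, 0.2359]
eef_rot: [-3.141, -0.001, 2.094]
force: [0.1, 0.9, -0.1]
grip_width: 0.0007
grip_force: 0.0
```

```bash
python3 - <<'E'
from h import *
c=snap('scene');f=cv2.resize(c['frame'][150:250,260:400,::-1],None,fx=5,fy=5,interpolation=2);cv2.imwrite('pics/s6.png',f)
P=world(c).reshape(-1,3);h=cv2.cvtColor(c['frame'],cv2.COLOR_RGB2HSV).reshape(-1,3).astype(int)
q=np.c_[(P[:,:2]-O)@R2*1000,P[:,2]*1000];m=(h[:,0]<18)&(h[:,1]>150)&(h[:,2]>120)&(abs(q[:,0]+20)<40)&(abs(q[:,1])<100)
print(m.sum(),np.percentile(q[m],[2,25,50,75,98],axis=0).round(1))
E
```

```text
108 [[-42.1 -25.4  31.4]
 [-38.2 -10.9  32.7]
 [-34.6   2.7  33.3]
 [-30.8  16.6  34. ]
 [-26.9  30.2  35.5]]
```

View pics/s6.png

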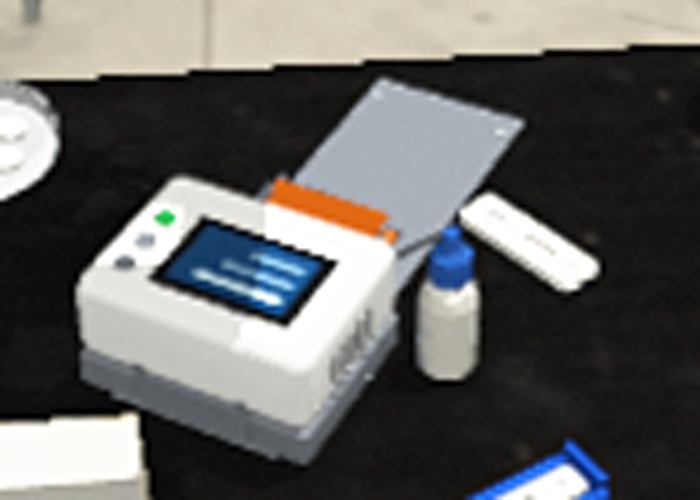

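The cover lies level at z≈33–34 mm (crop (330,210)), and the bottle and spare cassette have not moved. Handing in.

```bash
python3 -c "
from station import workorder;print(workorder.hand_in())"
```

```text
the job is handed in; nothing more can be done
None
```

The carrier is fully home in the reader and the orange cover is shut level over it; the dropper bottle and spare cassette were not moved, and the job was handed in at about 14 s of the 48 s allowed.

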